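# Load the light-curing unit, shut it and set its lever

### The arm

A 7-joint arm with a two-finger parallel gripper is mounted at the origin on a cart in front of the work surface, level with it; the furniture and walls round the work are solid. World frame = base frame: x ahead of the robot, y to its left, z up, the work surface at z = 0. Lengths are in m, angles in degrees, forces in N, time in s.
With the tool pointing down it reaches from about 0.425 to 0.875 m from the base axis. Payload 4.7 kg.
Tool frame: the origin (TCP) lies on the centre line of the jaws, within the pads' length; the fingertips stand 8 mm ahead of it and the grasp point (between the pads) lies 11 mm behind it; z points along the fingers, y is the direction in which the jaws open and shut (so a half turn about z gives the same grasp; the last joint's range is limited). The gripper opens to 87 mm and grips with 3 to 60 N. Pads are 19 mm wide; open, the fingers measure 117 mm over their backs; the gripper's body (75 mm by 190 mm) begins 51 mm behind the grasp point.
Start: joints at [65.724, 18.392, -4.016, 83.108, 1.295, 78.541, -3.26], TCP at [0.276, -0.589, 0.231] pointing down, gripper open.
Joint ranges: [-163.93, 163.93], [-17.29, 119.83], [-79.2, 71.16], [3.27, 140.29], [-89.18, 269.18], [5.43, 117.66], [-154.24, 154.24]. Speed limits (degrees/s): [147.25, 147.25, 180, 180, 180, 180, 180].

### API

Orientations are given as [roll, pitch, yaw] about the fixed x, y, z axes, in that order (R = Rz(yaw) Ry(pitch) Rx(roll)).
In Python, from cell import status, vision, workorder gives the robot as it stands.
- The arm moves only by the tool step_arm, never from a script. Its argument "series" is a list of rows, each an object of numbers: "ax", "ay", "az": the turn, a rotation vector about the world's x, y, z in degrees; "x", "y", "z": the shift along the world's x, y, z in m; "claw": the opening in per cent of the stroke, from 0 (shut) to 100 (fully open). In form: [{"ax": .., "ay": .., "az": .., "x": .., "y": .., "z": .., "claw": ..}, ...]. A call has 1 to 12 rows; each row is the pose to reach, as a shift and turn from the pose commanded when the call began; what a row does not reach only later rows make up. A row lasts 1/10 s, in which the tool goes at most 50 mm and 8.59 degrees, less where a joint would pass 70% of its speed; a pose out of reach is approached as far as the arm can. A call with a gripper value outside its range is refused whole. The fingers move at their own pace and stop on an object; "squeeze" is the grip in N (left out, the last holds). Time passes only in rows, so rows that repeat a pose let the fingers close. It gives the time, the measured TCP pose, the force and the opening at its end, in the units of the state.
- status.get_obs(): the state, without advancing time (a new reading comes with each control period).
- vision.read_camera(name): name is "scene" or "top"; returns the picture (384x512x3 uint8, red, green, blue); there is no depth.
- vision.camera_params(name): a dict with "fovy" (degrees; the focal length in pixels is half the picture's height over the tangent of half this angle, whatever the lens; pixels are square), "cx", "cy" (the principal point, pixels), "eye" and "orientation" of the camera in the world. Camera axes: x right, y down, z forward; pixel columns grow to the right and rows downward; lengths in m; the calibration is good to about 2 mm. A picture is of the moment at which its call begins. camera_params takes no time and is no camera call.
- workorder.sign_off(): hands the job in, once; it reports no verdict.
The state is a dict: "time_s": time; "qpos": joint angles; "joint_velocities": joint speeds; "effort": joint torques, N m; "tool_pos": TCP position; "tool_rot": TCP orientation; "force": force on the tool from outside, world axes, zero at the start; "wrist_torque": the same for the moment, N m; "grip_width": finger opening in m.
Only numpy, scipy, OpenCV 4.12 (cv2) and the standard library are available. Lean on these libraries where they do the work, as an engineer would, in place of code of your own. Each camera call takes 0.05 s, during which the arm holds its last target.

### The job

Stand the plaster arch model, teeth up, in the middle of the round table inside the light-curing unit without letting it drop, then shut the lid fully. Once the lid is shut, set the unit's power lever straight up at the middle mark. Leave the other things on the bench where they are.

Things in the scene. Friction and masses are not known exactly. Their poses are not given: they have to be found in the camera images.
- model: The plaster arch model (lower jaw with a row of teeth on a flat base), 59 (x) x 62 (y) x 31 mm, about 0.14 kg, the only one on the bench. Origin: centre of its underside; z up through the teeth. The base, 16 mm high, has flat sides that face its own +y and -y (62 mm apart): grip it there, low down; the teeth above the base offer no hold.
- unit: Light-curing unit, a low grey box with hinged lid, fixed. Origin: under the chamber's centre, on the bench; x from its front to the hinge side, y to its left, z up. Chamber outside 140 (x) x 170 (y) mm, walls 5, rim 55 mm above the bench, inner floor at 9. To its left the control block (x -60..60, y 85..185, top at 50 mm) with the lever.
- table_top (a point): Centre of the top of the round steel table (84 mm across, 5 mm high, fixed) in the middle of the chamber, 14 mm above the bench, 41 mm below the rim; axes as the unit's.
- lid (a joint): Lid angle in rad: 0 shut flat on the rim, grows as it opens upward, 1.57 upright, stop at 1.75. Its hinge is stiff: the lid stays where it is left, and takes 2 to 3 N at the edge to move.
- lid_hinge (a point): On the hinge line in the middle of the chamber's far rim (unit x +70 mm, height 55 mm). Axes turn with the lid; shut, they are the unit's. The lid's underside is the plane z = 0; it is 8 mm thick, 174 mm wide (y) and runs 143 mm along its own -x.
- lid_tab (a point): Centre of the black tab in the middle of the lid's free edge, 155 mm from the hinge; the tab is 60 mm wide (y), 8 mm thick and stands 26 mm out past the lid's edge. Axes turn with the lid.
- lever (a joint): Angle of the power lever in rad: 0 straight up at the middle mark, negative leaning to the front (unit -x), positive to the hinge side; stops at -0.8 and 0.8, where the outer marks are. It stays where it is left; 2 N at the grip moves it.
- lever_grip (a point): Centre of the lever's black crossbar grip, 18 mm thick, 30 mm long along the unit's y, 85 mm from the pivot; free on all sides. Axes turn with the lever.
- lever_pivot (a point): Pivot of the lever, on the control block (unit x 0, y +154, height 50 mm), axis along the unit's y. Two fixed half-round mark plates of 32 mm radius about it stand beside the lever (unit y 130..134 and 174..178 mm).
- bottle: Bystander: white squeeze bottle with a green cap, 40 mm across, 90 tall. Origin: centre of its underside.
- burner: Bystander: round glass spirit burner, 62 mm across, 69 tall. Origin: centre of its underside.
- white_tin: Bystander: round white tin, 56 mm across, 25 tall. Origin: centre of its underside.
- small_tin: Bystander: round tin with a pale pink lid, 54 mm across, 24 tall. Origin: centre of its underside.
- bowl: Bystander: green mixing bowl, 68 mm across, 36 tall. Origin: centre of its underside. Further left, beside the robot, a fixed boom microscope stands up to about 0.37 m above the bench: raise the arm before swinging past it.
- bur_block: Bystander: dark block full of burs, 42x86 mm, 50 tall. Origin: centre of its underside.
- former: Bystander: red-brown rubber base former, 52x65 mm, 22 tall. Origin: centre of its underside.
Mind the look-alikes: they are no part of the job. What is shaped like the model but orange or turquoise is not meant.

How it is judged:
By the outcome, as a careful person would: the job done as asked, in the order asked, and still so for the second after the job is handed in, with the robot touching nothing.
It also fails if it takes over 72 s, if anything falls off the work surface, if the arm or the gripper's body presses on something with over 40 N, if the wrist force passes 120 N, or if a joint passes its speed limit or range.

## Working session

There is one attempt and no reset: what is moved stays moved. The work goes in short steps, Python scripts to look and compute and a tool call to move; the robot and the scene stay as the last step left them, time stands still between calls to the robot, and variables do not carry over. Pictures are saved under pics/ and viewed, and the job is handed in when it is done.

Besides the shell and the picture viewer there is one more tool, called after "Call:" by a JSON object that holds its "fn" and its "kwargs", one argument or row to a line. step_arm: Moves the arm, as the interface text tells. Its arguments: {"type":"object","properties":{"series":{"type":"array"},"squeeze":{"type":"number"}},"required":["series"]}

```bash
ls; mkdir -p pics; python3 - <<'E'
from cell import status, vision
import cv2
for n in("scene","top"):
    im=vision.read_camera(n); cv2.imwrite(f"pics/{n}0.png",im[:,:,::-1]); print(n,vision.camera_params(n))
o=status.get_obs()
for k in o: print(k,o[k])
E
```

```text
pics
scene {'fovy': 51.8330045467545, 'cx': 250.1200994456632, 'cy': 191.46819255131385, 'eye': array([0.51705748, 0.86367353, 1.08149912]), 'orientation': array([-135.9417293 ,   -0.64250335, -176.18989417])}
top {'fovy': 51.86691988868501, 'cx': 252.71032237137192, 'cy': 187.7110938048269, 'eye': array([ 0.35602275, -0.09081364,  1.59864883]), 'orientation': array([-171.99606757,    0.65056726,  -89.95478551])}
time_s 0.1
qpos [65.72379542 18.43456198 -4.01459423 83.16690056  1.29621867 78.5417971
 -3.25689077]
joint_velocities [-0.0231157  -0.07219228 -0.12350226 -0.18343928  0.07273903 -0.10785839
  0.03247768]
effort [ 5.37917531e-04 -4.92570591e+01 -4.05446347e-01 -3.13397670e+01
 -6.41680718e-02  3.95071541e-02  4.52867482e-05]
tool_pos [ 0.27530275 -0.588291    0.22958246]
tool_rot [-1.79902036e+02  6.94863458e-03  2.50882456e+01]
force [-0.12422541 -0.37880818  0.50111179]
wrist_torque [-0.01492094 -0.03906688 -0.00115328]
grip_width 0.08711879593066692
```

View pics/scene0.png

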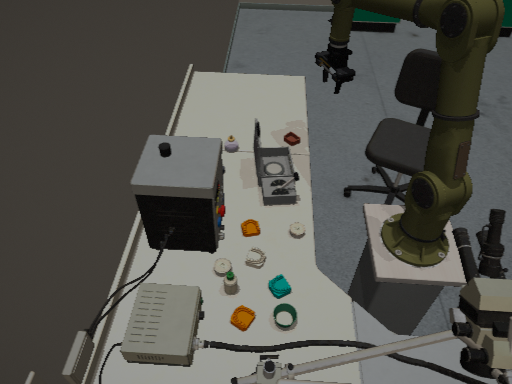

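View pics/top0.png

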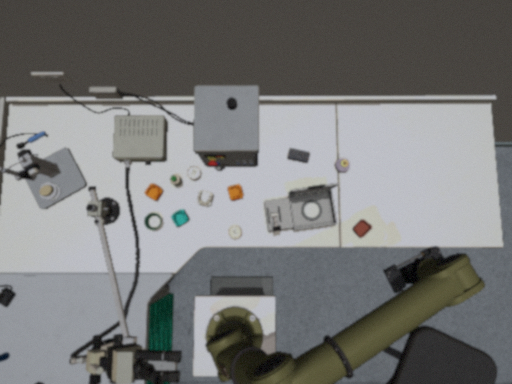

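```bash
cat > h.py <<'E'
import numpy as np, cv2
from scipy.spatial.transform import Rotation as R
from cell import status, vision
class Cam:
    def __init__(s,n):
        p=vision.camera_params(n); s.f=192/np.tan(np.radians(p['fovy']/2)); s.c=np.array([p['cx'],p['cy']])
        s.e=np.array(p['eye']); s.R=R.from_euler('xyz',p['orientation'],degrees=True).as_matrix()
    def proj(s,P):
        q=(np.atleast_2d(P)-s.e)@s.R; return s.f*q[:,:2]/q[:,2:]+s.c
    def ray(s,uv):
        d=np.append((np.array(uv)-s.c)/s.f,1); return s.R@d
    def plane(s,uv,z):
        d=s.ray(uv); return s.e+d*(z-s.e[2])/d[2]
def tri(cs,uvs):
    A=np.zeros((3,3));b=np.zeros(3);D=[]
    for c,u in zip(cs,uvs):
        d=c.ray(u);d/=np.linalg.norm(d);M=np.eye(3)-np.outer(d,d);A+=M;b+=M@c.e;D.append((M,c.e))
    x=np.linalg.solve(A,b); return x,[np.linalg.norm(M@(x-e)) for M,e in D]
S=Cam("scene");T=Cam("top")
def crop(img,x0,y0,x1,y1,k,out):
    c=cv2.resize(img[y0:y1,x0:x1],None,fx=k,fy=k,interpolation=cv2.INTER_CUBIC); cv2.imwrite(out,c)
E
python3 - <<'E'
from h import *
s=cv2.imread("pics/scene0.png");t=cv2.imread("pics/top0.png")
crop(s,215,210,315,340,4.5,"pics/s_mod.png"); crop(t,140,155,250,245,6,"pics/t_mod.png")
crop(s,220,110,320,210,6,"pics/s_unit.png"); crop(t,255,170,385,250,6,"pics/t_unit.png")
print(T.plane((205,198),0.02),S.plane((256,257),.02),T.plane((312,210),.014),S.plane((274,169),.014))
E
```

```text
[0.53629345 0.11948205 0.02      ] [0.53502183 0.12964323 0.02      ] [ 0.48828934 -0.31075219  0.014     ] [ 0.4871994  -0.29946913  0.014     ]
```

View pics/s_mod.png

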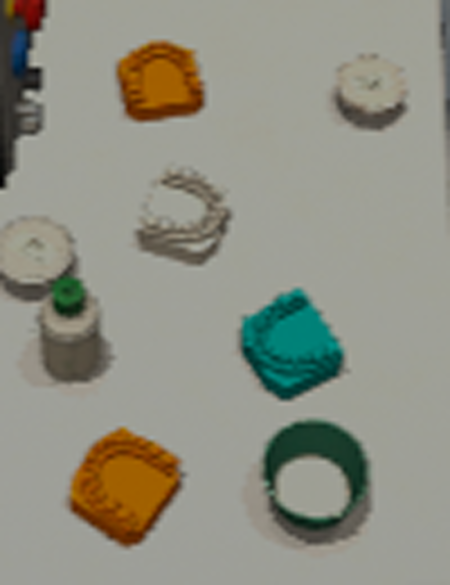

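View pics/t_mod.png

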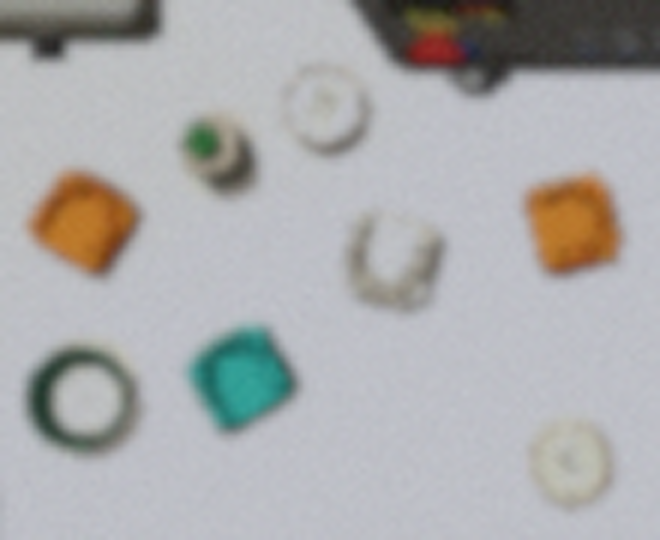

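View pics/s_unit.png

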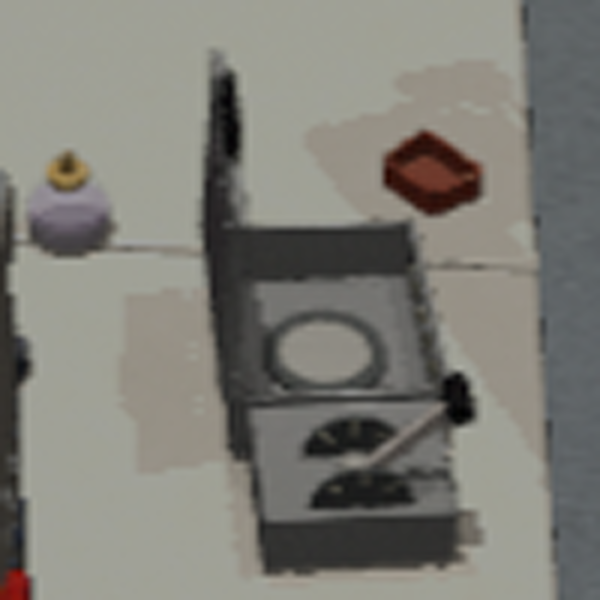

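View pics/t_unit.png

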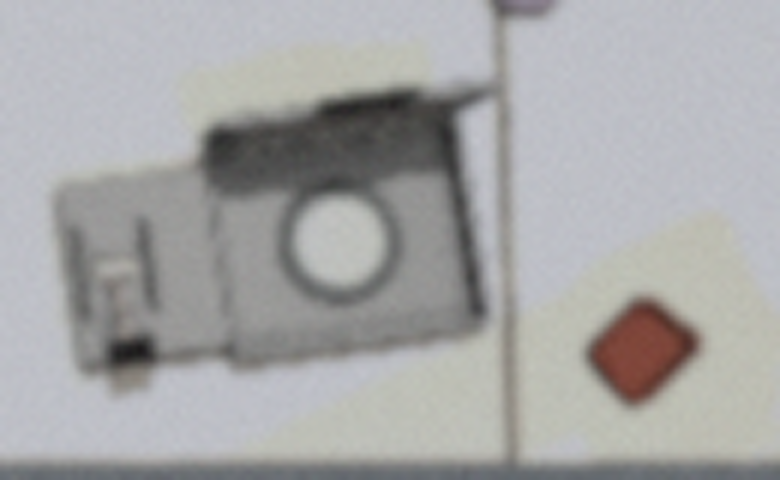

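```bash
python3 - <<'E'
from h import *
for n in("scene","top"):
    a=np.mean([vision.read_camera(n).astype(float) for _ in range(5)],0)
    np.save(f"pics/{n}_avg.npy",a); cv2.imwrite(f"pics/{n}_avg.png",a[:,:,::-1].round().astype(np.uint8))
s=cv2.imread("pics/scene_avg.png");t=cv2.imread("pics/top_avg.png")
crop(s,232,240,282,275,14,"pics/s_m1.png"); crop(t,190,180,225,212,16,"pics/t_m1.png")
# contrast stretch
for f in("pics/s_m1.png","pics/t_m1.png"):
    g=cv2.imread(f); g=cv2.normalize(g,None,0,255,cv2.NORM_MINMAX); cv2.imwrite(f,g)
# disc
for n,im,c,seed,thr in(("S",s,S,(274,169),0),("T",t,T,(312,210),0)):
    g=cv2.cvtColor(im,cv2.COLOR_BGR2GRAY); x,y=seed
    print(n,g[y,x-16:x+17]); print(g[y-14:y+15,x])
E
```

```text
S [ 51  57  67  73  73  63  42  56  96 131 141 141 142 142 141 142 141 141
 141 140 140 140 140 122  73  71  93 117 117 112 103  98  76]
[ 50  74 108 115 116 115 100  72  92 140 140 140 140 140 141 142 142 141
 124  72 115  51 103 118 117  80  41  67  54]
T [155 154 153 152 143 122 108 125 161 182 189 191 190 190 191 190 190 191
 190 190 190 185 171 137 112 114 132 145 148 148 149 149 145]
[ 80  84  84  78  71  85 125 165 185 190 190 191 190 190 190 190 190 190
 190 188 180 154 123 104 110 132 143 140 134]
```

View pics/s_m1.png

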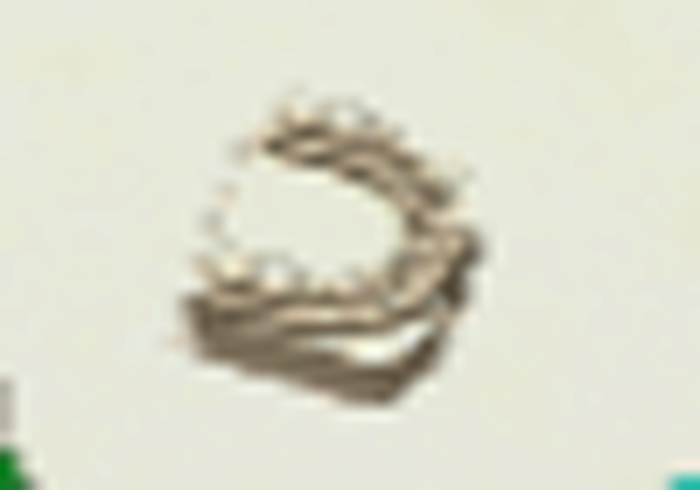

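View pics/t_m1.png

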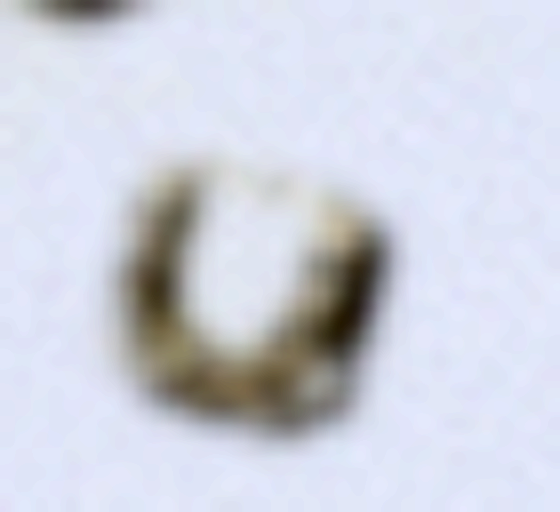

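```bash
python3 - <<'E'
from h import *
a=S.plane((232+195/14-.5+.5/14,240+355/14-.5),0);b=S.plane((232+385/14-.5,240+403/14-.5),0)
print(a,b,np.linalg.norm(a-b),np.degrees(np.arctan2(*(a-b)[[1,0]])))
# sat-like mask in both
for n,c,(x0,y0,x1,y1) in(("scene",S,(240,243,272,275)),("top",T,(194,188,220,210))):
    a=np.load(f"pics/{n}_avg.npy");bg=np.median(a[y0:y1,x0:x1].reshape(-1,3),0)
    d=np.abs(a[y0:y1,x0:x1]-bg).max(2); m=(d>14).astype(np.uint8)
    k,l,st,ce=cv2.connectedComponentsWithStats(m,connectivity=8); i=1+np.argmax(st[1:,4])
    print(n,bg,st[i],ce[i]+[x0,y0])
    for r in range(m.shape[0]): print(''.join('.:+#@'[min(4,int(v//12))] for v in d[r]), y0+r)
# disc: threshold & ellipse with subpixel via upscaling
for n,c,(x,y),thr in(("scene",S,(274,169),110),("top",T,(312,210),160)):
    a=cv2.cvtColor(cv2.imread(f"pics/{n}_avg.png"),cv2.COLOR_BGR2GRAY)
    g=cv2.resize(a[y-16:y+17,x-20:x+21],None,fx=10,fy=10,interpolation=cv2.INTER_CUBIC)
    m=(g>thr).astype(np.uint8);k,l,st,ce=cv2.connectedComponentsWithStats(m); i=l[165,205]
    ct=max(cv2.findContours((l==i).astype(np.uint8),0,1)[0],key=len)
    e=cv2.fitEllipse(ct); p=(np.array(e[0])+.5)/10-.5+[x-20,y-16]
    print(n,'disc',p,np.array(e[1])/10,e[2],(np.array(ce[i])+.5)/10-.5+[x-20,y-16],c.plane(p,.014))
E
```

```text
[0.56758143 0.14870773 0.        ] [0.52332757 0.15843419 0.        ] 0.04531013651118683 -12.395822189971609
scene [159.  160.4 151. ] [  4   4  23  22 262] [255.95801527 258.85114504]
................................ 243
................................ 244
................................ 245
................................ 246
............:..:::.............. 247
...........:#+#+.:#............. 248
..........:+@@@@###++........... 249
.........++@@##@@@@@+........... 250
.........:.:#@@@@@@@@@+......... 251
...............:@@@#@@#:::...... 252
........:........:#@@@@@+....... 253
...................:@#@@+....... 254
.......:............+@@+:....... 255
.......:............:@@@##...... 256
........:...........:#+@#@+..... 257
......+:.:+::......:@@@@@@+..... 258
......+#:++.:+...+:#@@##@#...... 259
......:@@@@:+@+#:#@@@##@@#...... 260
.....@@@@@@@@@@@@@@@+#@@@+...... 261
.....#@@@@@@#++:##+@@@@@#....... 262
.....+@@@@@@@@@@@@@@#.:@:....... 263
....:+@@@@@@@@#:::...:@@:....... 264
......#@@@@@@@@@@:..#@@#........ 265
.........#@@@@@@@@@@@@@:........ 266
............:#@@@@@@@+....
[... 622 characters left out ...]

...+@@@+......:+@@@@:..... 197
...+@@@+......:#@@@#:..... 198
...:#@@+.....:#@@@@+...... 199
...:#@@#:...:+@@@@@:...... 200
...:#@@@#+::+@@@@@#:...... 201
...:+#@@@###@@@@@@+....... 202
....:#@@@@@@@@@###:....... 203
....:+@@@@@@@@@###:....... 204
.....:++@@@@@@@##+........ 205
........::++###+::........ 206
............:::........... 207
.......................... 208
.......................... 209
scene disc [273.61312561 168.18404388] [ 9.83058014 15.00598297] 93.34085083007812 [273.61321252 168.18060235] [ 0.48885792 -0.30414834  0.014     ]
top disc [311.18760681 209.7832077 ] [13.93349304 14.29040833] 103.30818939208984 [311.18742897 209.78013007] [ 0.48916191 -0.30751334  0.014     ]
```

```bash
python3 - <<'E'
from h import *
c0=np.array([.5321,.1235]);yaw=np.radians(-12.4)
Rz=np.array([[np.cos(yaw),-np.sin(yaw)],[np.sin(yaw),np.cos(yaw)]])
for n,c,b,k in(("scene",S,(232,240,282,275),14),("top",T,(190,180,225,212),16)):
    im=cv2.imread(f"pics/{n}_avg.png")[b[1]:b[3],b[0]:b[2]]
    im=cv2.resize(im,None,fx=k,fy=k,interpolation=cv2.INTER_CUBIC)
    for z,col in((0,(0,0,255)),(.016,(255,0,0))):
        P=[list(c0+Rz@np.array(q))+[z] for q in[(-.0295,-.031),(.0295,-.031),(.0295,.031),(-.0295,.031)]]
        u=((c.proj(P)-[b[0],b[1]]+.5)*k).astype(int)
        cv2.polylines(im,[u],True,col,1)
    cv2.imwrite(f"pics/{n}_ov.png",im)
E
```

```text
(no output)
```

View pics/scene_ov.png

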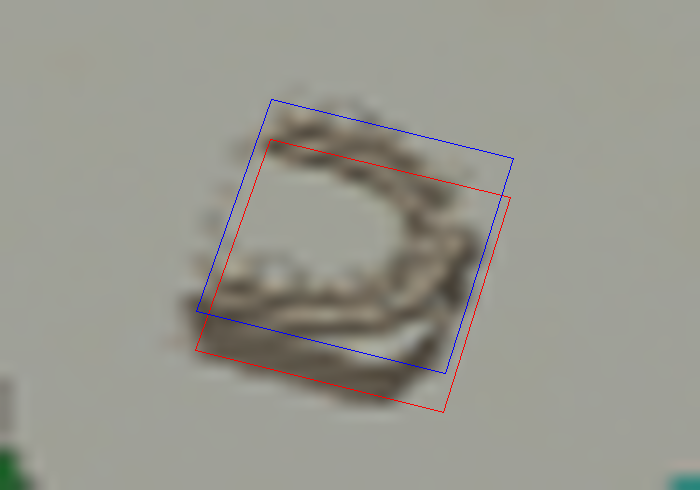

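View pics/top_ov.png

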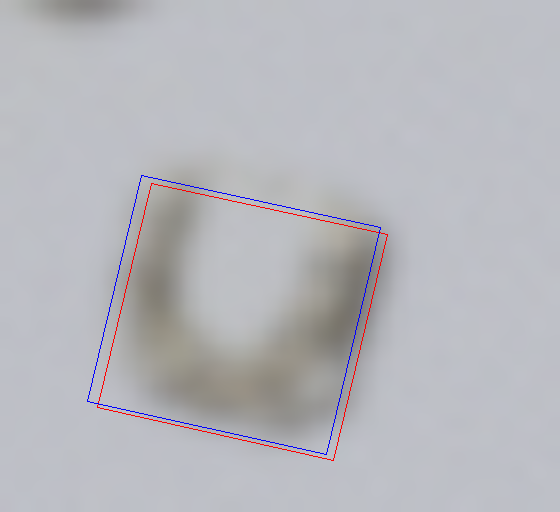

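Call:
{"fn": "step_arm", "kwargs": {
  "series": [
    {"z": 0.05, "claw": 100},
    {"z": 0.1, "az": -8},
    {"x": 0.02, "y": 0.05, "z": 0.14, "az": -16},
    {"x": 0.04, "y": 0.1, "z": 0.15, "az": -24},
    {"x": 0.055, "y": 0.147, "z": 0.15, "az": -32},
    {"x": 0.07, "y": 0.194, "z": 0.15, "az": -37.4},
    {"x": 0.086, "y": 0.24, "z": 0.15, "az": -37.4},
    {"x": 0.103, "y": 0.287, "z": 0.15, "az": -37.4},
    {"x": 0.12, "y": 0.334, "z": 0.15, "az": -37.4},
    {"x": 0.137, "y": 0.38, "z": 0.15, "az": -37.4},
    {"x": 0.154, "y": 0.426, "z": 0.15, "az": -37.4},
    {"x": 0.17, "y": 0.473, "z": 0.15, "az": -37.4}
  ]
}}

```text
invalid input
```

Call:
{"fn": "step_arm", "kwargs": {
  "series": [
    {"ax": 0, "ay": 0, "az": 0, "x": 0, "y": 0, "z": 0.05, "claw": 100},
    {"ax": 0, "ay": 0, "az": -8, "x": 0, "y": 0, "z": 0.1, "claw": 100},
    {"ax": 0, "ay": 0, "az": -16, "x": 0.02, "y": 0.05, "z": 0.14, "claw": 100},
    {"ax": 0, "ay": 0, "az": -24, "x": 0.04, "y": 0.1, "z": 0.15, "claw": 100},
    {"ax": 0, "ay": 0, "az": -32, "x": 0.055, "y": 0.147, "z": 0.15, "claw": 100},
    {"ax": 0, "ay": 0, "az": -37.4, "x": 0.07, "y": 0.194, "z": 0.15, "claw": 100},
    {"ax": 0, "ay": 0, "az": -37.4, "x": 0.086, "y": 0.24, "z": 0.15, "claw": 100},
    {"ax": 0, "ay": 0, "az": -37.4, "x": 0.12, "y": 0.334, "z": 0.15, "claw": 100},
    {"ax": 0, "ay": 0, "az": -37.4, "x": 0.154, "y": 0.426, "z": 0.15, "claw": 100},
    {"ax": 0, "ay": 0, "az": -37.4, "x": 0.154, "y": 0.426, "z": 0.15, "claw": 100}
  ]
}}

```text
time_s: 1.6
tool_pos: [0.4075, -0.2219, 0.3809]
tool_rot: [180.0, -0.1, -12.3]
force: [0.7, -0.8, -0.4]
grip_width: 0.087
```

Call:
{"fn": "step_arm", "kwargs": {
  "series": [
    {"ax": 0, "ay": 0, "az": 0, "x": 0.04, "y": 0.08, "z": 0, "claw": 100},
    {"ax": 0, "ay": 0, "az": 0, "x": 0.104, "y": 0.286, "z": 0, "claw": 100},
    {"ax": 0, "ay": 0, "az": 0, "x": 0.104, "y": 0.286, "z": 0, "claw": 100},
    {"ax": 0, "ay": 0, "az": 0, "x": 0.104, "y": 0.286, "z": 0, "claw": 100},
    {"ax": 0, "ay": 0, "az": 0, "x": 0.104, "y": 0.286, "z": 0, "claw": 100},
    {"ax": 0, "ay": 0, "az": 0, "x": 0.104, "y": 0.286, "z": -0.1, "claw": 100},
    {"ax": 0, "ay": 0, "az": 0, "x": 0.104, "y": 0.286, "z": -0.2, "claw": 100},
    {"ax": 0, "ay": 0, "az": 0, "x": 0.104, "y": 0.286, "z": -0.25, "claw": 100},
    {"ax": 0, "ay": 0, "az": 0, "x": 0.104, "y": 0.286, "z": -0.25, "claw": 100},
    {"ax": 0, "ay": 0, "az": 0, "x": 0.104, "y": 0.286, "z": -0.25, "claw": 100},
    {"ax": 0, "ay": 0, "az": 0, "x": 0.104, "y": 0.286, "z": -0.25, "claw": 100},
    {"ax": 0, "ay": 0, "az": 0, "x": 0.104, "y": 0.286, "z": -0.25, "claw": 100}
  ]
}}

```text
time_s: 2.8
tool_pos: [0.5104, 0.0621, 0.13]
tool_rot: [180.0, 0.2, -12.3]
force: [0.5, -0.3, 1.0]
grip_width: 0.0871
```

Call:
{"fn": "step_arm", "kwargs": {
  "series": [
    {"ax": 0, "ay": 0, "az": 0, "x": 0.012, "y": 0.03, "z": 0, "claw": 100},
    {"ax": 0, "ay": 0, "az": 0, "x": 0.0236, "y": 0.061, "z": 0, "claw": 100},
    {"ax": 0, "ay": 0, "az": 0, "x": 0.0236, "y": 0.061, "z": -0.03, "claw": 100},
    {"ax": 0, "ay": 0, "az": 0, "x": 0.0236, "y": 0.061, "z": -0.06, "claw": 100},
    {"ax": 0, "ay": 0, "az": 0, "x": 0.0236, "y": 0.061, "z": -0.06, "claw": 100},
    {"ax": 0, "ay": 0, "az": 0, "x": 0.0236, "y": 0.061, "z": -0.06, "claw": 100}
  ]
}}

```text
time_s: 3.4
tool_pos: [0.5365, 0.1228, 0.0731]
tool_rot: [-180.0, -0.2, -12.4]
force: [1.2, -0.3, 0.5]
grip_width: 0.0868
```

```bash
python3 - <<'E'
from h import *
o=status.get_obs();print(o['tool_pos'],o['tool_rot'],o['qpos'])
s=vision.read_camera("scene")[:,:,::-1];t=vision.read_camera("top")[:,:,::-1]
p=o['tool_pos'];print(S.proj(p),T.proj(p))
a=cv2.resize(s[215:300,210:310],None,fx=4,fy=4,interpolation=2);b=cv2.resize(t[150:235,155:255],None,fx=4,fy=4,interpolation=2)
cv2.imwrite("pics/hov.png",np.hstack([a,b]))
E
```

```text
[0.53654098 0.12279982 0.07308537] [-1.79956908e+02 -1.61995015e-01 -1.23727949e+01] [  18.29097378   18.08262784  -38.89741314  106.63055494   13.11424576
   59.61256633 -128.25816569]
[[256.00968465 245.40883885]] [[202.3655677  196.39169483]]
```

View pics/hov.png

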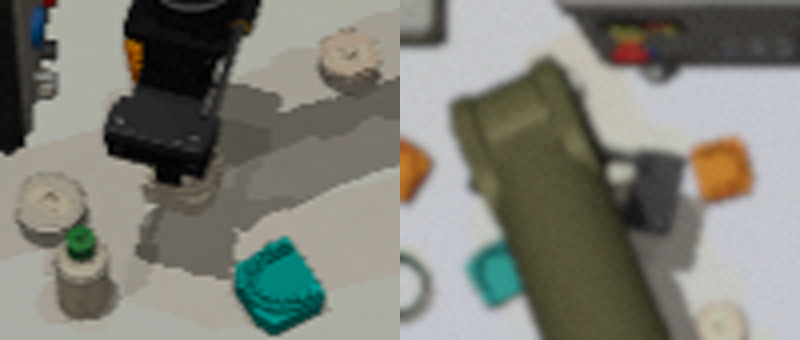

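```bash
python3 - <<'E'
from h import *
s=cv2.imread("pics/scene_avg.png").astype(int);t=cv2.imread("pics/top_avg.png").astype(int)
uv=[]
for im,(x0,y0,x1,y1) in((s,(220,265,245,295)),(t,(165,170,190,190))):
    q=im[y0:y1,x0:x1]; m=(q[:,:,1]-q[:,:,2]>15); ys,xs=np.nonzero(m); uv.append((xs.mean()+x0,ys.mean()+y0)); print(m.sum(),uv[-1])
print(tri([S,T],uv))
E
```

```text
54 (np.float64(229.5), np.float64(275.037037037037))
21 (np.float64(173.0), np.float64(178.0))
(array([0.60826117, 0.23859785, 0.07768949]), [np.float64(0.0002479162854682492), np.float64(0.0002479162854683911)])
```

Call:
{"fn": "step_arm", "kwargs": {
  "series": [
    {"ax": 0, "ay": 0, "az": 0, "x": -0.002, "y": 0, "z": -0.02, "claw": 100},
    {"ax": 0, "ay": 0, "az": 0, "x": -0.002, "y": 0, "z": -0.04, "claw": 100},
    {"ax": 0, "ay": 0, "az": 0, "x": -0.002, "y": 0, "z": -0.055, "claw": 100},
    {"ax": 0, "ay": 0, "az": 0, "x": -0.002, "y": 0, "z": -0.062, "claw": 100},
    {"ax": 0, "ay": 0, "az": 0, "x": -0.002, "y": 0, "z": -0.062, "claw": 100},
    {"ax": 0, "ay": 0, "az": 0, "x": -0.002, "y": 0, "z": -0.062, "claw": 100}
  ]
}}

```text
time_s: 4.1
tool_pos: [0.5336, 0.1232, 0.0094]
tool_rot: [-180.0, -0.1, -12.3]
force: [0.1, 0.2, -0.6]
grip_width: 0.0868
```

Call:
{"fn": "step_arm", "kwargs": {
  "series": [
    {"ax": 0, "ay": 0, "az": 0, "x": 0, "y": 0, "z": 0, "claw": 80},
    {"ax": 0, "ay": 0, "az": 0, "x": 0, "y": 0, "z": 0, "claw": 72},
    {"ax": 0, "ay": 0, "az": 0, "x": 0, "y": 0, "z": 0, "claw": 60},
    {"ax": 0, "ay": 0, "az": 0, "x": 0, "y": 0, "z": 0, "claw": 50},
    {"ax": 0, "ay": 0, "az": 0, "x": 0, "y": 0, "z": 0, "claw": 50},
    {"ax": 0, "ay": 0, "az": 0, "x": 0, "y": 0, "z": 0, "claw": 50}
  ],
  "squeeze": 20
}}

```text
time_s: 4.7
tool_pos: [0.5329, 0.1232, 0.0087]
tool_rot: [-180.0, -0.0, -12.3]
force: [0.5, 1.8, 1.4]
grip_width: 0.0611
```

Call:
{"fn": "step_arm", "kwargs": {
  "series": [
    {"ax": 0, "ay": 0, "az": 0, "x": 0, "y": 0, "z": 0.01, "claw": 50},
    {"ax": 0, "ay": 0, "az": 0, "x": 0, "y": 0, "z": 0.04, "claw": 50},
    {"ax": 0, "ay": 0, "az": 0, "x": 0, "y": 0, "z": 0.08, "claw": 50},
    {"ax": 0, "ay": 0, "az": 0, "x": 0, "y": 0, "z": 0.12, "claw": 50},
    {"ax": 0, "ay": 0, "az": 0, "x": 0, "y": 0, "z": 0.16, "claw": 50},
    {"ax": 0, "ay": 0, "az": 0, "x": 0, "y": -0.02, "z": 0.2, "claw": 50},
    {"ax": 0, "ay": 0, "az": 0, "x": 0, "y": -0.05, "z": 0.24, "claw": 50},
    {"ax": 0, "ay": 0, "az": 0, "x": -0.015, "y": -0.09, "z": 0.27, "claw": 50},
    {"ax": 0, "ay": 0, "az": 0, "x": -0.03, "y": -0.13, "z": 0.28, "claw": 50},
    {"ax": 0, "ay": 0, "az": 0, "x": -0.03, "y": -0.13, "z": 0.28, "claw": 50}
  ]
}}

```text
time_s: 5.7
tool_pos: [0.5021, -0.0143, 0.2911]
tool_rot: [179.7, -0.2, -12.9]
force: [0.7, -0.9, -1.9]
grip_width: 0.0607
```

```bash
python3 - <<'E'
from h import *
o=status.get_obs();print(o['tool_pos'],o['tool_rot'],o['qpos'])
s=vision.read_camera("scene")[:,:,::-1];p=o['tool_pos'];u=S.proj(p)[0];print(u)
x,y=u.astype(int);x0=max(0,x-40);y0=y-40
a=cv2.resize(s[y0:y0+80,x0:x0+80],None,fx=7,fy=7,interpolation=2);cv2.imwrite("pics/held.png",a);print(x0,y0)
# unit enlarged
t=cv2.imread("pics/top_avg.png");g=cv2.resize(t[180:240,260:340],None,fx=10,fy=10,interpolation=2);cv2.imwrite("pics/tu.png",g)
s=cv2.imread("pics/scene_avg.png");g=cv2.resize(s[115:210,248:305],None,fx=6.3,fy=6.3,interpolation=2);cv2.imwrite("pics/su.png",g)
E
```

```text
[ 0.50210065 -0.0143477   0.29105951] [179.73555582  -0.21455972 -12.91657884] [ 3.32653146e+01  1.03249670e-01 -3.46123572e+01  9.72544631e+01
  3.70962161e-01  8.25179245e+01 -1.04311848e+02]
[271.73700193 165.06268565]
231 125
```

View pics/held.png

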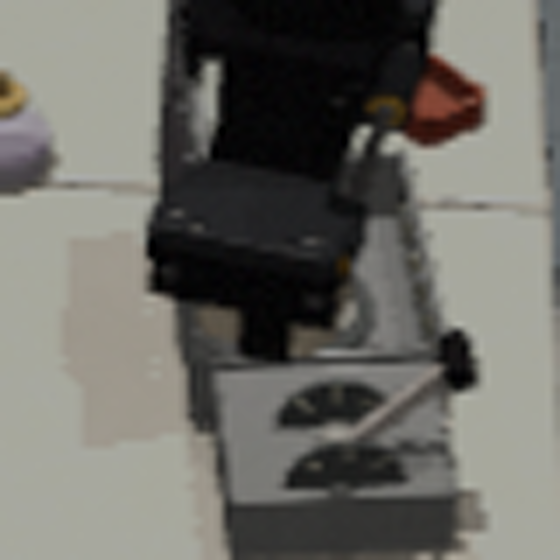

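View pics/tu.png

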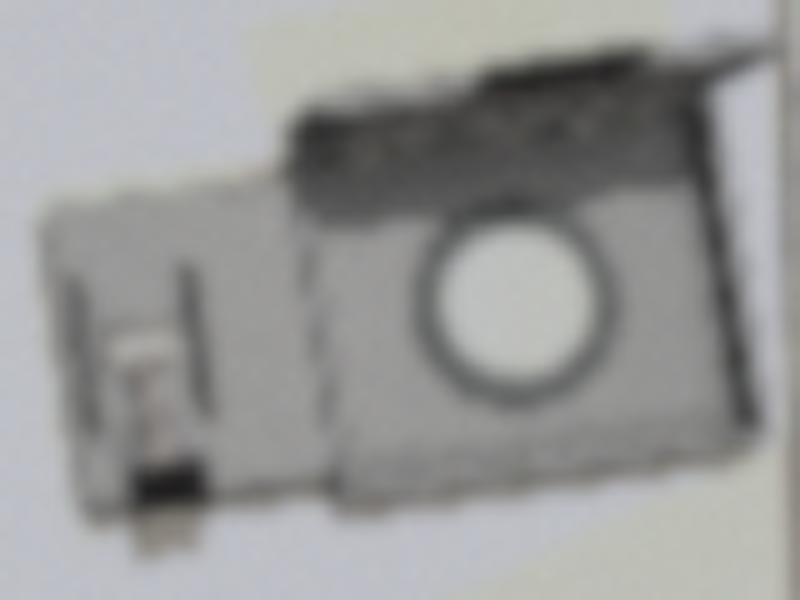

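View pics/su.png

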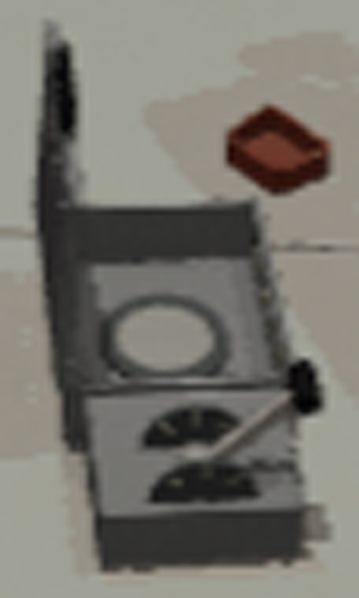

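```bash
python3 - <<'E'
from h import *
g=np.load("pics/top_avg.npy").mean(2)
def sub(prof):
    d=np.abs(np.diff(prof)); i=int(np.argmax(d)); w=d[max(0,i-1):i+2]; return max(0,i-1)+.5+(np.arange(len(w))*w).sum()/w.sum()
def fit(P,z,name):
    P=np.array(P); W=np.array([T.plane(p,z) for p in P]);
    vx,vy,x,y=cv2.fitLine(W[:,:2].astype(np.float32),cv2.DIST_HUBER,0,.001,.001).ravel()
    r=np.abs((W[:,0]-x)*vy-(W[:,1]-y)*vx)
    a=np.degrees(np.arctan2(vy,vx)); print(name,(a+45)%90-45,'mid',x,y,'res',r.max())
fit([(c,194+sub(g[194:205,c])) for c in range(268,286)],.05,'block back')
fit([(c,226+sub(g[226:237,c])) for c in range(276,292)],.05,'block front')
fit([(c,222+sub(g[222:236,c])) for c in range(298,334)],.0,'chamber front')
fit([(258+sub(g[r,258:275]),r) for r in range(205,229)],.05,'block left')
fit([(328+sub(g[r,328:342]),r) for r in range(196,220)],.055,'chamber right')
g=np.load("pics/scene_avg.npy").mean(2)
def fits(P,z,name):
    W=np.array([S.plane(p,z) for p in P]);
    vx,vy,x,y=cv2.fitLine(W[:,:2].astype(np.float32),cv2.DIST_HUBER,0,.001,.001).ravel()
    r=np.abs((W[:,0]-x)*vy-(W[:,1]-y)*vx); a=np.degrees(np.arctan2(vy,vx)); print('S',name,(a+45)%90-45,'mid',x,y,'res',r.max())
fits([(c,192+sub(g[192:200,c])) for c in range(266,293)],.05,'block left-top')
fits([(c,200+sub(g[200:210,c])) for c in range(266,293)],.0,'block left-bot')
fits([(284+sub(g[r,284:294]),r) for r in range(150,168)],.055,'chamber front top')
E
```

```text
block back 8.859192 mid 0.53112364 -0.16179048 res 0.0016806497501681058
block front 4.4357605 mid 0.40698949 -0.20064574 res 0.015410878026517244
chamber front 8.2853775 mid 0.41481227 -0.32526433 res 0.0015396620520879579
block left 8.967674 mid 0.46730325 -0.120891236 res 0.021342257690989932
chamber right 7.714451 mid 0.5041607 -0.3867501 res 0.0012596439003518386
S block left-top 4.408325 mid 0.467536 -0.12299714 res 0.00850683995578818
S block left-bot 8.364086 mid 0.46359727 -0.12277636 res 0.0021823236832265915
S chamber front top 8.432922 mid 0.42497957 -0.3230501 res 0.004564176452806209
```

```bash
cat >> h.py <<'E'
C=np.array([.489,-.3055]);YAW=np.radians(8.4)
UX=np.array([np.cos(YAW),np.sin(YAW)]);UY=np.array([-np.sin(YAW),np.cos(YAW)])
def U(x,y,z): return np.append(C+UX*x+UY*y,z)
def lidpt(th,l,y,h): # l along lid from hinge, h outward
    return U(.07-l*np.cos(th)+h*np.sin(th),y,.055+l*np.sin(th)+h*np.cos(th))
def grip(a,r=.085): return U(r*np.sin(a),.154,.05+r*np.cos(a))
E
python3 - <<'E'
from h import *
s=cv2.imread("pics/scene_avg.png").astype(int);t=cv2.imread("pics/top_avg.png").astype(int)
for im,(x0,y0,x1,y1),n in((s,(250,118,268,145),'Stab'),(t,(305,180,330,195),'Ttab'),(s,(288,165,302,185),'Sgrip'),(t,(270,222,285,234),'Tgrip')):
    q=im[y0:y1,x0:x1].max(2); m=(q<45); ys,xs=np.nonzero(m); print(n,m.sum(),xs.mean()+x0,ys.mean()+y0,xs.min()+x0,xs.max()+x0,ys.min()+y0,ys.max()+y0)
for th in(1.45,1.5,1.55,1.6,1.65,1.7,1.75):
    print(th,S.proj(lidpt(th,.155,0,.004)),T.proj(lidpt(th,.169,0,.004)))
for a in(-.8,-.7,-.6,-.5): print(a,S.proj(grip(a)),T.proj(grip(a)))
print(tri([S,T],[(297.0,176.5),(277,228)]))
E
```

```text
Stab 54 256.6296296296296 132.74074074074073 254 259 123 144
Ttab 5 314.6 187.6 311 320 187 188
Sgrip 30 295.6666666666667 176.13333333333333 293 298 172 180
Tgrip 10 276.0 228.5 274 278 228 229
1.45 [[261.35887986 128.92289709]] [[316.14723571 189.74522887]]
1.5 [[259.24244308 128.88650068]] [[315.7702113  187.36820534]]
1.55 [[257.11605493 128.93666541]] [[315.37502633 185.00514391]]
1.6 [[254.98625759 129.07334622]] [[314.96306426 182.66405468]]
1.65 [[252.85961774 129.29618064]] [[314.53577417 180.35281546]]
1.7 [[250.74269525 129.60448978]] [[314.09466151 178.07912632]]
1.75 [[248.64201197 129.99728152]] [[313.64127865 175.85046614]]
-0.8 [[297.27399921 176.65508101]] [[276.22160291 229.73882223]]
-0.7 [[295.69942935 175.55922973]] [[276.03995905 228.0330011 ]]
-0.6 [[293.94480937 174.59683567]] [[275.82645555 226.17753329]]
-0.5 [[292.02785823 173.77967191]] [[275.58328734 224.19256854]]
(array([ 0.40985413, -0.16465263,  0.10798803]), [np.float64(0.002899382157985128), np.float64(0.002899382157985205)])
```

Call:
{"fn": "step_arm", "kwargs": {
  "series": [
    {"ax": 0, "ay": 0, "az": 2, "x": -0.001, "y": -0.03, "z": 0.01, "claw": 50},
    {"ax": 0, "ay": 0, "az": 5, "x": -0.003, "y": -0.065, "z": 0.01, "claw": 50},
    {"ax": 0, "ay": 0, "az": 8, "x": -0.005, "y": -0.1, "z": 0.01, "claw": 50},
    {"ax": 0, "ay": 0, "az": 11, "x": -0.007, "y": -0.135, "z": 0.01, "claw": 50},
    {"ax": 0, "ay": 0, "az": 14, "x": -0.009, "y": -0.17, "z": 0.01, "claw": 50},
    {"ax": 0, "ay": 0, "az": 17, "x": -0.011, "y": -0.205, "z": 0.01, "claw": 50},
    {"ax": 0, "ay": 0, "az": 19, "x": -0.012, "y": -0.24, "z": 0.01, "claw": 50},
    {"ax": 0, "ay": 0, "az": 20.8, "x": -0.013, "y": -0.27, "z": 0.01, "claw": 50},
    {"ax": 0, "ay": 0, "az": 20.8, "x": -0.013, "y": -0.29, "z": 0.01, "claw": 50},
    {"ax": 0, "ay": 0, "az": 20.8, "x": -0.013, "y": -0.295, "z": 0, "claw": 50},
    {"ax": 0, "ay": 0, "az": 20.8, "x": -0.013, "y": -0.295, "z": 0, "claw": 50},
    {"ax": 0, "ay": 0, "az": 20.8, "x": -0.013, "y": -0.295, "z": 0, "claw": 50}
  ]
}}

```text
time_s: 6.95
tool_pos: [0.4903, -0.2995, 0.2879]
tool_rot: [-179.9, 0.0, 8.6]
force: [1.0, 0.5, -1.6]
grip_width: 0.0606
```

```bash
python3 - <<'E'
from h import *
o=status.get_obs();print(o['tool_pos'],o['tool_rot'],o['qpos'],o['force'])
s=vision.read_camera("scene")[:,:,::-1];t=vision.read_camera("top")[:,:,::-1];p=o['tool_pos'];u=S.proj(p)[0];v=T.proj(p)[0];print(u,v)
a=cv2.resize(s[60:185,230:330],None,fx=4,fy=4,interpolation=2);b=cv2.resize(t[140:265,255:355],None,fx=4,fy=4,interpolation=2)
cv2.imwrite("pics/hov2.png",np.hstack([a,b]))
E
```

```text
[ 0.49028208 -0.29945232  0.28787602] [-1.79883931e+02  3.52406277e-02  8.63869689e+00] [ 47.712323     9.14943363 -21.356956    88.44031179   3.26871627
  83.13596185 -55.15487611] [ 0.97828612  0.51767908 -1.59167499]
[277.40968804 111.09700768] [319.88777019 202.54666331]
```

View pics/hov2.png

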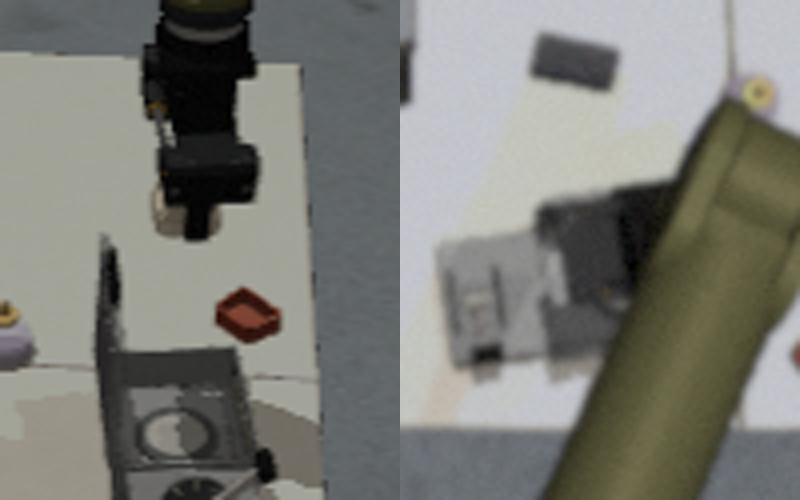

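```bash
python3 - <<'E'
from h import *
s=np.mean([vision.read_camera("scene")[:,:,::-1].astype(float) for _ in range(2)],0).astype(np.uint8)
p=status.get_obs()['tool_pos']
ux=np.array([np.cos(np.radians(8.6)),np.sin(np.radians(8.6)),0]);uy=np.array([-ux[1],ux[0],0]);z=np.array([0,0,1])
b=(255,95,300,125);k=16
im=cv2.resize(s[b[1]:b[3],b[0]:b[2]],None,fx=k,fy=k,interpolation=2)
for zz,col in((-.009,(0,0,255)),(.007,(255,0,0))):
    P=[p+z*zz+ux*x+uy*y for x,y in((-.0295,-.031),(.0295,-.031),(.0295,.031),(-.0295,.031))]
    cv2.polylines(im,[((S.proj(P)-b[:2]+.5)*k).astype(int)],True,col,1)
P=[p+uy*.032+ux*x+z*h for x,h in((-.0095,-.008),(.0095,-.008),(.0095,.03),(-.0095,.03))]
cv2.polylines(im,[((S.proj(P)-b[:2]+.5)*k).astype(int)],True,(0,255,0),1)
cv2.imwrite("pics/held2.png",im)
E
```

```text
(no output)
```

View pics/held2.png

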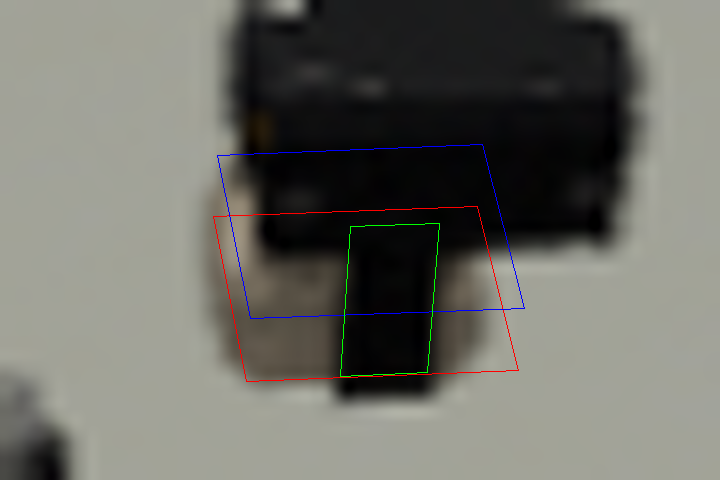

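Call:
{"fn": "step_arm", "kwargs": {
  "series": [
    {"ax": 0, "ay": 0, "az": 0, "x": -0.004, "y": -0.0065, "z": -0.03, "claw": 50},
    {"ax": 0, "ay": 0, "az": 0, "x": -0.004, "y": -0.0065, "z": -0.065, "claw": 50},
    {"ax": 0, "ay": 0, "az": 0, "x": -0.004, "y": -0.0065, "z": -0.1, "claw": 50},
    {"ax": 0, "ay": 0, "az": 0, "x": -0.004, "y": -0.0065, "z": -0.135, "claw": 50},
    {"ax": 0, "ay": 0, "az": 0, "x": -0.004, "y": -0.0065, "z": -0.165, "claw": 50},
    {"ax": 0, "ay": 0, "az": 0, "x": -0.004, "y": -0.0065, "z": -0.195, "claw": 50},
    {"ax": 0, "ay": 0, "az": 0, "x": -0.004, "y": -0.0065, "z": -0.22, "claw": 50},
    {"ax": 0, "ay": 0, "az": 0, "x": -0.004, "y": -0.0065, "z": -0.24, "claw": 50},
    {"ax": 0, "ay": 0, "az": 0, "x": -0.004, "y": -0.0065, "z": -0.25, "claw": 50},
    {"ax": 0, "ay": 0, "az": 0, "x": -0.004, "y": -0.0065, "z": -0.255, "claw": 50},
    {"ax": 0, "ay": 0, "az": 0, "x": -0.004, "y": -0.0065, "z": -0.255, "claw": 50},
    {"ax": 0, "ay": 0, "az": 0, "x": -0.004, "y": -0.0065, "z": -0.255, "claw": 50}
  ]
}}

```text
time_s: 8.35
tool_pos: [0.4867, -0.3089, 0.0347]
tool_rot: [179.9, -0.1, 8.5]
force: [0.3, 0.1, -1.3]
grip_width: 0.061
```

```bash
python3 - <<'E'
from h import *
o=status.get_obs();print(o['tool_pos'],o['tool_rot'],o['force'])
s=vision.read_camera("scene")[:,:,::-1];t=vision.read_camera("top")[:,:,::-1]
a=cv2.resize(s[115:195,240:310],None,fx=6,fy=6,interpolation=2)
cv2.imwrite("pics/in1.png",a)
E
```

```text
[ 0.48666166 -0.30886975  0.03474633] [ 1.79918113e+02 -8.27452272e-02  8.49037623e+00] [ 0.32308265  0.14756392 -1.25630161]
```

View pics/in1.png

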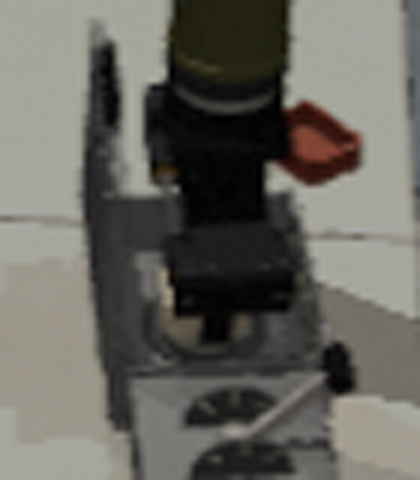

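Call:
{"fn": "step_arm", "kwargs": {
  "series": [
    {"ax": 0, "ay": 0, "az": 0, "x": 0, "y": 0.0025, "z": -0.004, "claw": 50},
    {"ax": 0, "ay": 0, "az": 0, "x": 0, "y": 0.0025, "z": -0.008, "claw": 50},
    {"ax": 0, "ay": 0, "az": 0, "x": 0, "y": 0.0025, "z": -0.0105, "claw": 50},
    {"ax": 0, "ay": 0, "az": 0, "x": 0, "y": 0.0025, "z": -0.0105, "claw": 50},
    {"ax": 0, "ay": 0, "az": 0, "x": 0, "y": 0.0025, "z": -0.0105, "claw": 50}
  ]
}}

```text
time_s: 8.95
tool_pos: [0.4857, -0.306, 0.0229]
tool_rot: [-180.0, 0.0, 8.5]
force: [-0.1, -0.4, -1.5]
grip_width: 0.0613
```

Call:
{"fn": "step_arm", "kwargs": {
  "series": [
    {"ax": 0, "ay": 0, "az": 0, "x": 0, "y": 0, "z": -0.001, "claw": 50},
    {"ax": 0, "ay": 0, "az": 0, "x": 0, "y": 0, "z": -0.001, "claw": 50},
    {"ax": 0, "ay": 0, "az": 0, "x": 0, "y": 0, "z": -0.001, "claw": 50}
  ]
}}

```text
time_s: 9.25
tool_pos: [0.4858, -0.3061, 0.0226]
tool_rot: [180.0, 0.0, 8.5]
force: [-2.2, 1.4, 5.3]
grip_width: 0.0609
```

Call:
{"fn": "step_arm", "kwargs": {
  "series": [
    {"ax": 0, "ay": 0, "az": 0, "x": 0, "y": 0, "z": 0, "claw": 74},
    {"ax": 0, "ay": 0, "az": 0, "x": 0, "y": 0, "z": 0, "claw": 80},
    {"ax": 0, "ay": 0, "az": 0, "x": 0, "y": 0, "z": 0, "claw": 90},
    {"ax": 0, "ay": 0, "az": 0, "x": 0, "y": 0, "z": 0.0, "claw": 90},
    {"ax": 0, "ay": 0, "az": 0, "x": 0, "y": 0, "z": 0.005, "claw": 90},
    {"ax": 0, "ay": 0, "az": 0, "x": 0, "y": 0, "z": 0.02, "claw": 90},
    {"ax": 0, "ay": 0, "az": 0, "x": 0, "y": 0, "z": 0.06, "claw": 90},
    {"ax": 0, "ay": 0, "az": 0, "x": 0, "y": 0, "z": 0.1, "claw": 90},
    {"ax": 0, "ay": 0, "az": 0, "x": 0, "y": 0, "z": 0.15, "claw": 90},
    {"ax": 0, "ay": 0, "az": 0, "x": 0, "y": 0, "z": 0.2, "claw": 90},
    {"ax": 0, "ay": 0, "az": 0, "x": 0, "y": 0, "z": 0.25, "claw": 90},
    {"ax": 0, "ay": 0, "az": 0, "x": 0, "y": 0, "z": 0.29, "claw": 90}
  ]
}}

```text
time_s: 10.45
tool_pos: [0.4861, -0.3051, 0.3164]
tool_rot: [179.9, -0.1, 8.6]
force: [-0.2, -0.3, -0.7]
grip_width: 0.0781
```

```bash
python3 - <<'E'
from h import *
o=status.get_obs();print(o['tool_pos'],o['tool_rot'],o['force'],o['grip_width'],o['qpos'])
s=vision.read_camera("scene")[:,:,::-1]
b=(248,112,302,196);k=7
im=cv2.resize(s[b[1]:b[3],b[0]:b[2]],None,fx=k,fy=k,interpolation=2)
a=np.linspace(0,2*np.pi,60)
cv2.polylines(im,[((S.proj([U(.042*np.cos(t),.042*np.sin(t),.014) for t in a])-b[:2]+.5)*k).astype(int)],True,(0,255,0),1)
cv2.polylines(im,[((S.proj([U(x,y,.014) for x,y in((-.0295,-.031),(.0295,-.031),(.0295,.031),(-.0295,.031))])-b[:2]+.5)*k).astype(int)],True,(0,0,255),1)
cv2.imwrite("pics/placed.png",im)
E
```

```text
[ 0.4860712  -0.30506515  0.31637021] [ 1.79894037e+02 -1.43244295e-01  8.55067221e+00] [-0.23996203 -0.28178955 -0.699501  ] 0.07806878248920296 [ 48.26788477   8.47565682 -21.20049048  85.95892167   3.06502742
  85.95888102 -54.37748023]
```

View pics/placed.png

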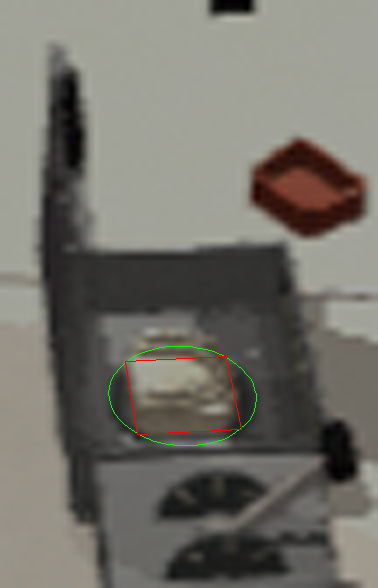

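Call:
{"fn": "step_arm", "kwargs": {
  "series": [
    {"ax": 0, "ay": 0, "az": 0, "x": 0.03, "y": 0.004, "z": 0.01, "claw": 0},
    {"ax": 0, "ay": 0, "az": 0, "x": 0.065, "y": 0.009, "z": 0.01, "claw": 0},
    {"ax": 0, "ay": 0, "az": 0, "x": 0.1, "y": 0.014, "z": 0.01, "claw": 0},
    {"ax": 0, "ay": 0, "az": 0, "x": 0.1315, "y": 0.019, "z": 0.0, "claw": 0},
    {"ax": 0, "ay": 0, "az": 0, "x": 0.1315, "y": 0.019, "z": 0, "claw": 0},
    {"ax": 0, "ay": 0, "az": 0, "x": 0.1315, "y": 0.019, "z": -0.03, "claw": 0},
    {"ax": 0, "ay": 0, "az": 0, "x": 0.1315, "y": 0.019, "z": -0.07, "claw": 0},
    {"ax": 0, "ay": 0, "az": 0, "x": 0.1315, "y": 0.019, "z": -0.1, "claw": 0},
    {"ax": 0, "ay": 0, "az": 0, "x": 0.1315, "y": 0.019, "z": -0.12, "claw": 0},
    {"ax": 0, "ay": 0, "az": 0, "x": 0.1315, "y": 0.019, "z": -0.12, "claw": 0}
  ]
}}

```text
time_s: 11.5
tool_pos: [0.6144, -0.2863, 0.1887]
tool_rot: [-179.8, 0.3, 8.5]
force: [-0.6, 0.2, -0.1]
grip_width: 0.0067
```

```bash
python3 - <<'E'
from h import *
o=status.get_obs();print(o['tool_pos'],o['tool_rot'],o['force'],o['grip_width'],o['qpos'])
s=vision.read_camera("scene")[:,:,::-1];t=vision.read_camera("top")[:,:,::-1]
a=cv2.resize(s[85:200,225:310],None,fx=4.6,fy=4.6,interpolation=2);b=cv2.resize(t[140:255,260:345],None,fx=4.6,fy=4.6,interpolation=2)
cv2.imwrite("pics/lid1.png",np.hstack([a,b]))
p=o['tool_pos'][:2]-C; ux0,uy0=p@UX,p@UY; print('unit',ux0,uy0)
for th in(1.5,1.45,1.4,1.3,1.2,1.1,1,.9,.8,.7,.6,.5,.4,.3,.2,.1,0):
    P=lidpt(th,.145,0,.008); Q=np.append(P[:2]+UX*.0095,P[2]+.008); print(th,Q.round(4),(Q-o['tool_pos']).round(4))
E
```

```text
[ 0.61440666 -0.28627382  0.18874466] [-179.78878078    0.34897242    8.48308457] [-0.61903396  0.19359731 -0.10251084] 0.006671256455371356 [ 39.62465218  24.91730066 -22.97925539  80.86178795   9.70478643
  76.58246817 -65.26872674]
unit 0.12686995427041348 0.0007001438126875807
1.5 [ 0.5654 -0.2942  0.2082] [-0.049  -0.0079  0.0195]
1.45 [ 0.5582 -0.2953  0.2079] [-0.0562 -0.009   0.0192]
1.4 [ 0.5511 -0.2963  0.2072] [-0.0633 -0.0101  0.0185]
1.3 [ 0.5369 -0.2984  0.2049] [-0.0775 -0.0122  0.0161]
1.2 [ 0.523  -0.3005  0.201 ] [-0.0914 -0.0142  0.0123]
1.1 [ 0.5096 -0.3025  0.1959] [-0.1048 -0.0162  0.0071]
1 [ 0.4968 -0.3043  0.1893] [-0.1176 -0.0181  0.0006]
0.9 [ 0.4847 -0.3061  0.1816] [-0.1297 -0.0199 -0.0072]
0.8 [ 0.4734 -0.3078  0.1726] [-0.141  -0.0215 -0.0162]
0.7 [ 0.463  -0.3093  0.1625] [-0.1514 -0.0231 -0.0262]
0.6 [ 0.4537 -0.3107  0.1515] [-0.1607 -0.0244 -0.0373]
0.5 [ 0.4456 -0.3119  0.1395] [-0.1688 -0.0256 -0.0492]
0.4 [ 0.4386 -0.3129  0.1268] [-0.1758 -0.0267 -0.0619]
0.3 [ 0.4329 -0.3138  0.1135] [-0.1815 -0.0275 -0.0753]
0.2 [ 0.4286 -0.3144  0.0996] [-0.1858 -0.0281 -0.0891]
0.1 [ 0.4257 -0.3148  0.0854] [-0.1887 -0.0286 -0.1033]
0 [ 0.4242 -0.3151  0.071 ] [-0.1902 -0.0288 -0.1177]
```

View pics/lid1.png

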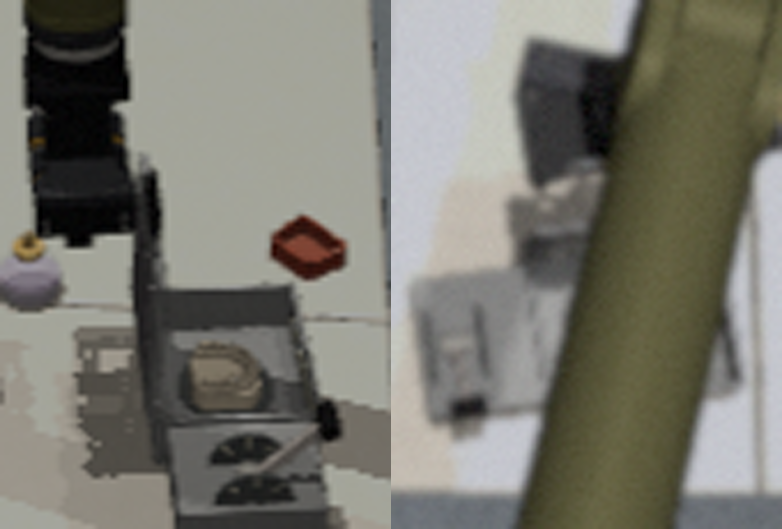

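Call:
{"fn": "step_arm", "kwargs": {
  "series": [
    {"ax": 0, "ay": 0, "az": 0, "x": -0.025, "y": -0.004, "z": 0.018, "claw": 0},
    {"ax": 0, "ay": 0, "az": 0, "x": -0.045, "y": -0.007, "z": 0.0195, "claw": 0},
    {"ax": 0, "ay": 0, "az": 0, "x": -0.054, "y": -0.0085, "z": 0.0195, "claw": 0},
    {"ax": 0, "ay": 0, "az": 0, "x": -0.0633, "y": -0.01, "z": 0.0185, "claw": 0},
    {"ax": 0, "ay": 0, "az": 0, "x": -0.0775, "y": -0.012, "z": 0.016, "claw": 0},
    {"ax": 0, "ay": 0, "az": 0, "x": -0.0914, "y": -0.014, "z": 0.012, "claw": 0},
    {"ax": 0, "ay": 0, "az": 0, "x": -0.1048, "y": -0.016, "z": 0.007, "claw": 0},
    {"ax": 0, "ay": 0, "az": 0, "x": -0.1176, "y": -0.018, "z": 0.0005, "claw": 0}
  ]
}}

```text
time_s: 12.4
tool_pos: [0.5001, -0.3047, 0.1933]
tool_rot: [180.0, -0.1, 8.5]
force: [0.2, 0.5, 1.9]
grip_width: 0.0005
```

```bash
python3 - <<'E'
from h import *
o=status.get_obs();print(o['tool_pos'],o['tool_rot'],o['force'])
s=vision.read_camera("scene")[:,:,::-1]
cv2.imwrite("pics/lid2.png",cv2.resize(s[85:200,225:310],None,fx=5,fy=5,interpolation=2))
E
```

```text
[ 0.50008054 -0.30470057  0.1932923 ] [ 1.79958261e+02 -9.86281279e-02  8.53689524e+00] [0.16002393 0.45708926 1.91666369]
```

View pics/lid2.png

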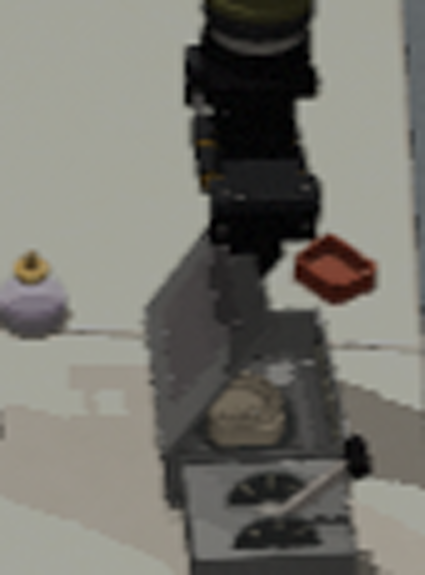

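Call:
{"fn": "step_arm", "kwargs": {
  "series": [
    {"ax": 0, "ay": 0, "az": 0, "x": -0.012, "y": -0.002, "z": -0.008, "claw": 0},
    {"ax": 0, "ay": 0, "az": 0, "x": -0.0234, "y": -0.0034, "z": -0.017, "claw": 0},
    {"ax": 0, "ay": 0, "az": 0, "x": -0.0338, "y": -0.005, "z": -0.027, "claw": 0},
    {"ax": 0, "ay": 0, "az": 0, "x": -0.0431, "y": -0.0063, "z": -0.038, "claw": 0},
    {"ax": 0, "ay": 0, "az": 0, "x": -0.0512, "y": -0.0075, "z": -0.05, "claw": 0},
    {"ax": 0, "ay": 0, "az": 0, "x": -0.0582, "y": -0.0086, "z": -0.0625, "claw": 0},
    {"ax": 0, "ay": 0, "az": 0, "x": -0.0639, "y": -0.0094, "z": -0.076, "claw": 0},
    {"ax": 0, "ay": 0, "az": 0, "x": -0.0682, "y": -0.01, "z": -0.09, "claw": 0},
    {"ax": 0, "ay": 0, "az": 0, "x": -0.0711, "y": -0.0105, "z": -0.104, "claw": 0},
    {"ax": 0, "ay": 0, "az": 0, "x": -0.072, "y": -0.0107, "z": -0.112, "claw": 0},
    {"ax": 0, "ay": 0, "az": 0, "x": -0.072, "y": -0.0107, "z": -0.112, "claw": 0}
  ]
}}

```text
time_s: 13.55
tool_pos: [0.4269, -0.315, 0.0788]
tool_rot: [-179.9, 0.1, 8.5]
force: [-0.5, -0.7, -0.1]
grip_width: 0.0007
```

```bash
python3 - <<'E'
from h import *
o=status.get_obs();print(o['tool_pos'],o['tool_rot'],o['force'],o['qpos'])
s=vision.read_camera("scene")[:,:,::-1]
cv2.imwrite("pics/lid3.png",cv2.resize(s[85:200,225:310],None,fx=5,fy=5,interpolation=2))
E
```

```text
[ 0.42686114 -0.31495097  0.07882011] [-1.79870707e+02  9.82738274e-02  8.48722890e+00] [-0.53753312 -0.72818556 -0.12393045] [ 52.11019141  12.7112271  -20.48565572 109.33453864   5.11457835
  58.99454102 -52.0785882 ]
```

View pics/lid3.png

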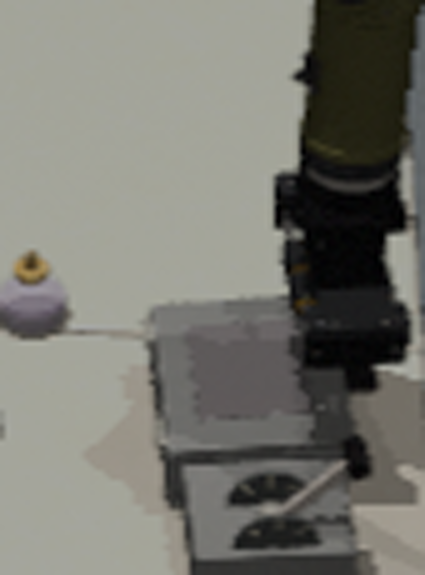

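Call:
{"fn": "step_arm", "kwargs": {
  "series": [
    {"ax": 0, "ay": 0, "az": 0, "x": 0.002, "y": 0, "z": -0.003, "claw": 0},
    {"ax": 0, "ay": 0, "az": 0, "x": 0.002, "y": 0, "z": -0.005, "claw": 0},
    {"ax": 0, "ay": 0, "az": 0, "x": 0.002, "y": 0, "z": -0.007, "claw": 0},
    {"ax": 0, "ay": 0, "az": 0, "x": 0.002, "y": 0, "z": -0.007, "claw": 0}
  ]
}}

```text
time_s: 14.0
tool_pos: [0.43, -0.3157, 0.0736]
tool_rot: [180.0, -0.0, 8.5]
force: [0.2, -0.0, 0.0]
grip_width: 0.0007
```

Call:
{"fn": "step_arm", "kwargs": {
  "series": [
    {"ax": 0, "ay": 0, "az": 0, "x": 0, "y": 0, "z": -0.002, "claw": 0},
    {"ax": 0, "ay": 0, "az": 0, "x": 0, "y": 0, "z": -0.003, "claw": 0},
    {"ax": 0, "ay": 0, "az": 0, "x": 0, "y": 0, "z": -0.003, "claw": 0}
  ]
}}

```text
time_s: 14.3
tool_pos: [0.4298, -0.3157, 0.0714]
tool_rot: [180.0, 0.0, 8.5]
force: [-1.0, 0.5, 4.8]
grip_width: 0.0006
```

Call:
{"fn": "step_arm", "kwargs": {
  "series": [
    {"ax": 0, "ay": 0, "az": 0, "x": 0, "y": 0, "z": -0.001, "claw": 0},
    {"ax": 0, "ay": 0, "az": 0, "x": 0, "y": 0, "z": -0.002, "claw": 0},
    {"ax": 0, "ay": 0, "az": 0, "x": 0, "y": 0, "z": -0.002, "claw": 0}
  ]
}}

```text
time_s: 14.6
tool_pos: [0.4299, -0.3158, 0.0712]
tool_rot: [180.0, 0.0, 8.5]
force: [-5.4, 3.9, 17.6]
grip_width: 0.0006
```

```bash
python3 - <<'E'
from h import *
for a in(-.8,-.75,-.72,-.7,-.6,-.5,-.4,-.3,-.2,-.1,0): print(a,grip(a).round(4))
E
```

```text
-0.8 [ 0.4062 -0.1621  0.1092]
-0.75 [ 0.4092 -0.1616  0.1122]
-0.72 [ 0.4111 -0.1613  0.1139]
-0.7 [ 0.4123 -0.1612  0.115 ]
-0.6 [ 0.419  -0.1602  0.1202]
-0.5 [ 0.4262 -0.1591  0.1246]
-0.4 [ 0.4338 -0.158   0.1283]
-0.3 [ 0.4417 -0.1568  0.1312]
-0.2 [ 0.4498 -0.1556  0.1333]
-0.1 [ 0.4581 -0.1544  0.1346]
0 [ 0.4665 -0.1532  0.135 ]
```

Call:
{"fn": "step_arm", "kwargs": {
  "series": [
    {"ax": 0, "ay": 0, "az": 0, "x": 0, "y": 0, "z": 0.03, "claw": 0},
    {"ax": 0, "ay": 0, "az": 8, "x": 0, "y": 0, "z": 0.07, "claw": 0},
    {"ax": 0, "ay": 0, "az": 16, "x": 0, "y": 0.02, "z": 0.11, "claw": 60},
    {"ax": 0, "ay": 0, "az": 24, "x": 0, "y": 0.04, "z": 0.14, "claw": 60},
    {"ax": 0, "ay": 0, "az": 32, "x": 0, "y": 0.06, "z": 0.14, "claw": 60},
    {"ax": 0, "ay": 0, "az": 40, "x": 0, "y": 0.08, "z": 0.14, "claw": 60},
    {"ax": 0, "ay": 0, "az": 48, "x": 0, "y": 0.1, "z": 0.14, "claw": 60},
    {"ax": 0, "ay": 0, "az": 56, "x": 0, "y": 0.12, "z": 0.14, "claw": 60},
    {"ax": 0, "ay": 0, "az": 64, "x": -0.005, "y": 0.135, "z": 0.14, "claw": 60},
    {"ax": 0, "ay": 0, "az": 72, "x": -0.01, "y": 0.145, "z": 0.14, "claw": 60},
    {"ax": 0, "ay": 0, "az": 80, "x": -0.015, "y": 0.15, "z": 0.14, "claw": 60},
    {"ax": 0, "ay": 0, "az": 88, "x": -0.019, "y": 0.154, "z": 0.14, "claw": 60}
  ]
}}

```text
time_s: 15.8
tool_pos: [0.4102, -0.1611, 0.2084]
tool_rot: [-180.0, 0.0, 96.8]
force: [-0.3, -0.1, 0.7]
grip_width: 0.0517
```

```bash
python3 - <<'E'
from h import *
o=status.get_obs();print(o['tool_pos'],o['tool_rot'],o['qpos'])
s=vision.read_camera("scene")[:,:,::-1];t=vision.read_camera("top")[:,:,::-1]
a=cv2.resize(s[115:215,235:315],None,fx=5,fy=5,interpolation=2);b=cv2.resize(t[160:260,260:340],None,fx=5,fy=5,interpolation=2)
for im,c,o0 in((a,S,(235,115)),(b,T,(260,160))):
    for P in([U(-.073,-.087,.063),U(.07,-.087,.063),U(.07,.087,.063),U(-.073,.087,.063)],[U(-.032,.154,.05),U(.032,.154,.05)],[U(-.056-.009,.139,.114),U(-.056-.009,.169,.114)]):
        cv2.polylines(im,[((c.proj(P)-o0+.5)*5).astype(int)],len(P)>2,(0,255,0),1)
cv2.imwrite("pics/lev1.png",np.hstack([a,b]))
E
```

```text
[ 0.41018877 -0.16114108  0.20840599] [-1.79977377e+02  1.21591419e-02  9.68488645e+01] [ 48.23573498  -6.08191425 -28.08229781 111.93492986  -2.960096
  73.47091883  27.97997226]
```

View pics/lev1.png

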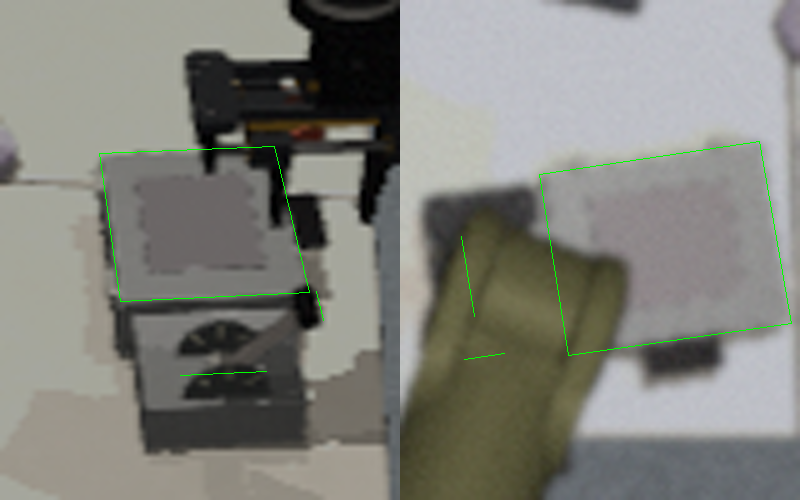

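Call:
{"fn": "step_arm", "kwargs": {
  "series": [
    {"ax": 0, "ay": 0, "az": 1.6, "x": 0.001, "y": 0, "z": -0.03, "claw": 60},
    {"ax": 0, "ay": 0, "az": 1.6, "x": 0.001, "y": 0, "z": -0.06, "claw": 60},
    {"ax": 0, "ay": 0, "az": 1.6, "x": 0.001, "y": 0, "z": -0.08, "claw": 60},
    {"ax": 0, "ay": 0, "az": 1.6, "x": 0.001, "y": 0, "z": -0.092, "claw": 60},
    {"ax": 0, "ay": 0, "az": 1.6, "x": 0.001, "y": 0, "z": -0.092, "claw": 60},
    {"ax": 0, "ay": 0, "az": 1.6, "x": 0.001, "y": 0, "z": -0.092, "claw": 60}
  ]
}}

```text
time_s: 16.5
tool_pos: [0.4122, -0.1619, 0.1172]
tool_rot: [180.0, 0.0, 98.0]
force: [0.1, 0.1, 0.9]
grip_width: 0.0524
```

```bash
python3 - <<'E'
from h import *
o=status.get_obs();print(o['tool_pos'],o['tool_rot'],o['force'])
s=vision.read_camera("scene")[:,:,::-1]
cv2.imwrite("pics/lev2.png",cv2.resize(s[145:215,255:325],None,fx=7,fy=7,interpolation=2))
E
```

```text
[ 0.41223679 -0.16192118  0.11718909] [1.79951991e+02 1.94256462e-02 9.80182198e+01] [0.11976063 0.085399   0.90549628]
```

View pics/lev2.png

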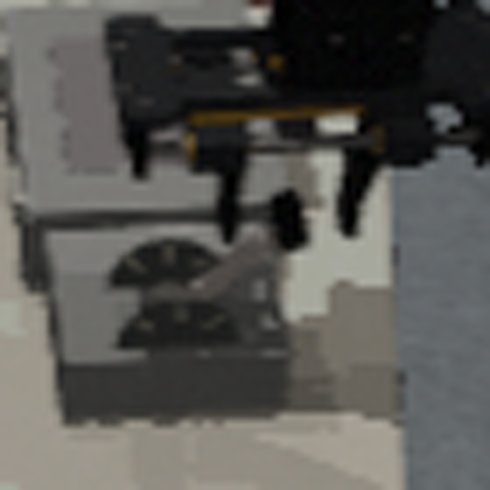

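Call:
{"fn": "step_arm", "kwargs": {
  "series": [
    {"ax": 0, "ay": 0, "az": 0.4, "x": 0, "y": 0, "z": -0.002, "claw": 40},
    {"ax": 0, "ay": 0, "az": 0.4, "x": 0, "y": 0, "z": -0.002, "claw": 30},
    {"ax": 0, "ay": 0, "az": 0.4, "x": 0, "y": 0, "z": -0.002, "claw": 15},
    {"ax": 0, "ay": 0, "az": 0.4, "x": 0, "y": 0, "z": -0.002, "claw": 15},
    {"ax": 0, "ay": 0, "az": 0.4, "x": 0, "y": 0, "z": -0.002, "claw": 15}
  ],
  "squeeze": 5
}}

```text
time_s: 17.05
tool_pos: [0.4123, -0.1617, 0.1149]
tool_rot: [179.9, 0.0, 98.5]
force: [1.1, -0.1, 0.6]
grip_width: 0.0221
```

Call:
{"fn": "step_arm", "kwargs": {
  "series": [
    {"ax": 0, "ay": 0, "az": 0, "x": 0.0067, "y": 0.001, "z": 0.005, "claw": 15},
    {"ax": 0, "ay": 0, "az": 0, "x": 0.0139, "y": 0.002, "z": 0.0096, "claw": 15},
    {"ax": 0, "ay": 0, "az": 0, "x": 0.0215, "y": 0.003, "z": 0.0133, "claw": 15},
    {"ax": 0, "ay": 0, "az": 0, "x": 0.0294, "y": 0.0044, "z": 0.0162, "claw": 15},
    {"ax": 0, "ay": 0, "az": 0, "x": 0.0375, "y": 0.0056, "z": 0.0183, "claw": 15},
    {"ax": 0, "ay": 0, "az": 0, "x": 0.0458, "y": 0.0068, "z": 0.0196, "claw": 15},
    {"ax": 0, "ay": 0, "az": 0, "x": 0.0542, "y": 0.008, "z": 0.02, "claw": 15},
    {"ax": 0, "ay": 0, "az": 0, "x": 0.0542, "y": 0.008, "z": 0.02, "claw": 15},
    {"ax": 0, "ay": 0, "az": 0, "x": 0.0542, "y": 0.008, "z": 0.02, "claw": 15},
    {"ax": 0, "ay": 0, "az": 0, "x": 0.0542, "y": 0.008, "z": 0.02, "claw": 15}
  ]
}}

```text
time_s: 18.05
tool_pos: [0.467, -0.1537, 0.1348]
tool_rot: [179.8, 0.0, 98.5]
force: [2.2, -1.8, 0.8]
grip_width: 0.0177
```

```bash
python3 - <<'E'
from h import *
o=status.get_obs();print(o['tool_pos'],o['tool_rot'],o['force'],o['grip_width'])
s=vision.read_camera("scene")[:,:,::-1]
cv2.imwrite("pics/lev3.png",cv2.resize(s[145:215,255:325],None,fx=7,fy=7,interpolation=2))
E
```

```text
[ 0.46702211 -0.15366299  0.1348238 ] [1.79845784e+02 3.29023931e-02 9.84933947e+01] [ 2.19279757 -1.84267392  0.8121925 ] 0.017654604328990377
```

View pics/lev3.png

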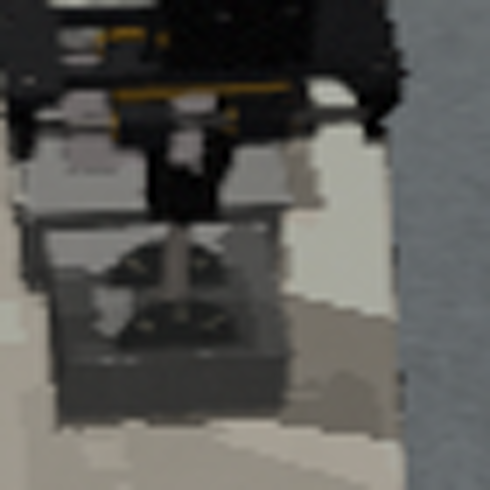

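Call:
{"fn": "step_arm", "kwargs": {
  "series": [
    {"ax": 0, "ay": 0, "az": 0, "x": 0, "y": 0, "z": 0, "claw": 40},
    {"ax": 0, "ay": 0, "az": 0, "x": 0, "y": 0, "z": 0, "claw": 50},
    {"ax": 0, "ay": 0, "az": 0, "x": 0, "y": 0, "z": 0.005, "claw": 50},
    {"ax": 0, "ay": 0, "az": 0, "x": 0, "y": 0, "z": 0.03, "claw": 50},
    {"ax": 0, "ay": 0, "az": 0, "x": 0, "y": 0, "z": 0.07, "claw": 50},
    {"ax": 0, "ay": 0, "az": 0, "x": 0, "y": 0, "z": 0.11, "claw": 50},
    {"ax": 0, "ay": 0, "az": 0, "x": 0, "y": -0.04, "z": 0.15, "claw": 50},
    {"ax": 0, "ay": 0, "az": 0, "x": 0, "y": -0.08, "z": 0.19, "claw": 50},
    {"ax": 0, "ay": 0, "az": 0, "x": 0, "y": -0.12, "z": 0.2, "claw": 50},
    {"ax": 0, "ay": 0, "az": 0, "x": 0, "y": -0.16, "z": 0.2, "claw": 50},
    {"ax": 0, "ay": 0, "az": 0, "x": 0, "y": -0.2, "z": 0.2, "claw": 50},
    {"ax": 0, "ay": 0, "az": 0, "x": 0, "y": -0.24, "z": 0.2, "claw": 50}
  ]
}}

```text
time_s: 19.3
tool_pos: [0.4654, -0.3951, 0.3349]
tool_rot: [-180.0, -0.0, 98.5]
force: [-0.0, -0.6, -0.4]
grip_width: 0.0435
```

```bash
python3 - <<'E'
from h import *
o=status.get_obs();print(o['tool_pos'],o['force'],o['grip_width'])
R_=[np.mean([vision.read_camera(n).astype(float) for _ in range(3)],0)[:,:,::-1].astype(np.uint8) for n in("scene","top")]
b=[]
for im,c,(x0,y0) in((R_[0],S,(255,140)),(R_[1],T,(255,180))):
    z=cv2.resize(im[y0:y0+70,x0:x0+55],None,fx=7,fy=7,interpolation=2)
    g=((c.proj([grip(0),U(0,.154,.05)])-(x0,y0)+.5)*7).astype(int)
    for p in g: cv2.circle(z,tuple(int(v) for v in p),3,(0,255,0),-1)
    print(c.proj([grip(t) for t in(-.05,0,.05)]).round(1).tolist())
    b.append(z)
    q=im.max(2)
    np.save(f"pics/f_{x0}_{y0}.npy",im)
cv2.imwrite("pics/fin.png",np.hstack(b)); cv2.imwrite("pics/fins.png",R_[0]);cv2.imwrite("pics/fint.png",R_[1])
E
```

```text
[ 0.46544856 -0.39507411  0.33488325] [-0.00112865 -0.5717135  -0.41536949] 0.04346917028209365
[[282.0, 172.1], [280.8, 172.2], [279.6, 172.2]]
[[274.2, 214.3], [274.0, 213.2], [273.9, 212.0]]
```

View pics/fin.png

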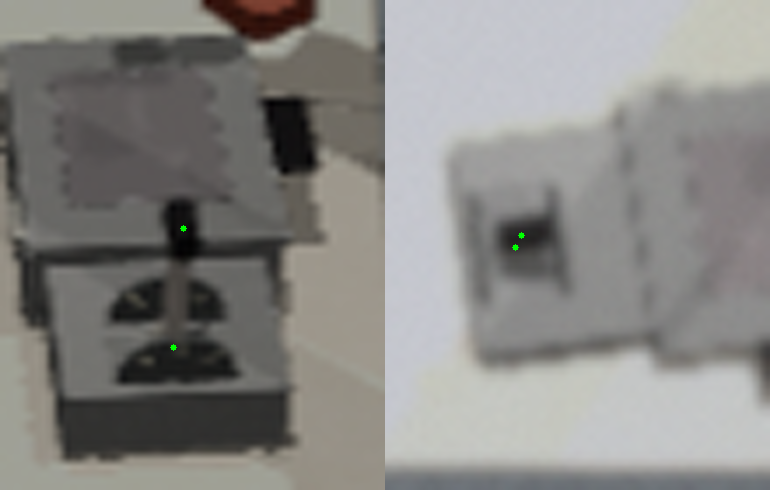

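View pics/fins.png

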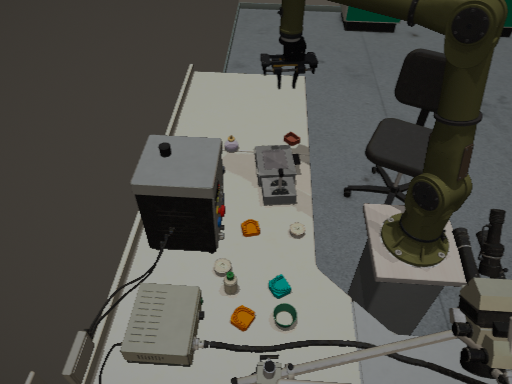

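```bash
python3 - <<'E'
from h import *
s=cv2.imread("pics/fins.png").astype(float);t=cv2.imread("pics/fint.png").astype(float)
def cen(im,x0,y0,x1,y1,thr):
    q=im[y0:y1,x0:x1].max(2); w=np.clip(thr-q,0,None); ys,xs=np.mgrid[y0:y1,x0:x1]; return (w*xs).sum()/w.sum(),(w*ys).sum()/w.sum()
print(cen(s,276,167,286,178,70),cen(t,268,208,280,220,110))
# mark plates extents in scene
g=s.max(2)
for r in(182,184,192,193): 
    print(r,g[r,266:294].astype(int))
E
```

```text
(np.float64(280.5858631626642), np.float64(172.96420480289987)) (np.float64(275.0314960629921), np.float64(214.03937007874015))
182 [117 117 117 118 119  99  47  67  69  29  28  31  57  77  73  64  44  53
  45  30  71 104 104 103 104 104 103  90]
184 [118 117 117 111  80  30  26  28  29  27  28  31  54  74  73  61  28  29
  29  29  47  83 103 103 103 103 103 107]
192 [115 114 115 115 111  89  46  28  27  33  36  28  28  28  29  27  28  28
  27  28  28  29  65 103 112 106 100 101]
193 [116 115 115 115 110  84  30  28  28  28  28  29  28  30  29  28  30  30
  30  31  32  32  41  83 113 112 109 104]
```

```bash
python3 - <<'E'
from cell import workorder
print(workorder.sign_off())
E
```

```text
the job is handed in; nothing more can be done
None
```

I stood the plaster model teeth up in the middle of the round table and shut the lid. Then I set the power lever upright and handed the job in at about 19.6 s.

**Model:** after release, the scene view showed it standing in the middle of the table, on the outline I had predicted. The top view of it was blocked by the arm, so its position was checked from one camera only. The uncertainty is a few millimetres.

**Lid:** pressed at its free edge with about 18 N, the lid stopped with the fingertips at 63 mm. That is the height of its top when shut. Its outline also matched the shut position in both views.

**Lever:** the jaws measured 17.7 mm across the 18 mm grip, so its flats were square to the upright tool. The scene view puts the angle at about +0.01 rad and agrees with the centre of the mark plates. The top view gave about -0.04 rad, but shadow made that reading less certain.

**Other things:** nothing else was touched as far as I could tell. The last scene picture looked the same as the first around the bystanders, though I did not measure them again. The arm ended clear of everything, at about 0.33 m height.

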